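# Pack the trainee's kit box and shut the lid

### The arm

A 6-joint arm with a two-finger parallel gripper is mounted at the origin on the work surface. World frame = base frame: x ahead of the robot, y to its left, z up, the work surface at z = 0. Lengths are in mm, angles in rad, forces in N, time in s.
With the tool pointing down it reaches from about 300 to 850 mm from the base axis. Payload 4.2 kg.
Tool frame: the origin (TCP) lies at the very end of the fingers, on their centre line; the grasp point (between the pads) lies 19 mm behind it; z points along the fingers, x is the direction in which the jaws open and shut, and the axes are right-handed (so a half turn about z gives the same grasp; the last joint's range is limited). The gripper opens to 91 mm and grips with 3 to 60 N. Pads are 32 mm wide; open, the fingers measure 118 mm over their backs; the gripper's body (76 mm by 178 mm) begins 60 mm behind the grasp point.
Start: joints at [-1.182, 0.32, 1.565, -0, 1.257, -0.02], TCP at [228.573, -527.636, 193.876] pointing down, gripper open.
Joint ranges: [-3.11, 3.11], [-0.84, 2.01], [0.21, 2.61], [-1.34, 4.49], [0.05, 2.63], [-2.56, 2.56]. Speed limits (rad/s): [2.57, 2.57, 3.14, 3.14, 3.14, 3.14].

### API

Orientations are given as a unit quaternion [x, y, z, w].
In Python, from bench import bot, cams gives the robot as it stands.
- The arm moves only by the shell command python3 -m creep 'ROWS' [OPENING]. ROWS is JSON, a list that holds one entry, the list of rows, each a list of 4 numbers: the shift along the tool's x, y, z in m, then the turn about the tool's z in rad. A call has 1 to 20 rows; each row shifts and turns the commanded pose from where the row before left it, along the tool's axes as they then stand; what a row does not reach is not made up. A row lasts 1/10 s, in which the tool goes at most 50 mm and 8.59 degrees, less where a joint would pass 70% of its speed; a pose out of reach is approached as far as the arm can. A call is refused whole if a number of a shift passes 0.05 or a number of a turn 0.15, either way. A call with a gripper value outside its range is refused whole. OPENING is the finger opening in m, from 0 to 0.0912, set as the call begins (- or left out, the last holds). The fingers move at their own pace and stop on an object; the grip force is fixed at half the most. Time passes only in rows, so rows that do not move let the fingers close. It gives the time, the measured TCP pose, the force and the opening at its end, in the units of the state.
- bot.sense(): the state, without advancing time (a new reading comes with each control period).
- cams.grab_frame(name): name is "scene" or "side" or "wrist"; returns a dict with "image" (480x640x3 uint8, blue, green, red), "fx", "fy", "cx", "cy" (pixels), "R" (3x3) and "t" (3): a world point X has camera coordinates R X + t. Camera axes: x right, y down, z forward; pixel columns grow to the right and rows downward; lengths in mm; the calibration is good to about 2 mm. The wrist camera is an equidistant fisheye: a pixel r from the principal point sees the ray r / f radians off the axis. A picture is of the moment at which its call begins. There is no depth.
- bot.sign_off(): hands the job in, once; it reports no verdict.
The state is a dict: "time": time; "q": joint angles; "qd": joint speeds; "tau": joint torques, N m; "eef_pos": TCP position; "eef_rot": TCP orientation; "contact_force": force on the tool from outside, world axes, zero at the start; "torque": the same for the moment, N m; "width": finger opening in mm.
Only numpy, scipy, OpenCV 4.12 (cv2) and the standard library are available. Lean on these libraries where they do the work, as an engineer would, in place of code of your own. Each camera call takes 0.05 s, during which the arm holds its last target. There are 200 camera calls.

### The job

The clear kit box already holds the brass ground rod clamp: pack the purple connector block and the brushed-steel cover plate (from the slotted stand) in beside it, setting each down rather than dropping it from above the rim, so that nothing stands above the rim, then close the hinged lid fully and let go. The clamp stays in the box, the ivory and black plates stay as they are in the stand, and the other things on the bench are left undisturbed.

Things in the scene. Friction and masses are not known exactly. Their poses are not given: they have to be found in the camera images.
- kit_box: Clear polycarbonate box fixed to the bench, outside 204 (own x) x 128 (own y) x 80 mm high, walls and floor 4 mm thick, so inside 196 x 120 mm and 76 mm deep. Origin at the centre of its underside, z up. The lid is hinged along its far short side (+x). Its position and yaw (up to 0.2 rad) vary, and it may be on the left or the right.
- lid (a joint): Lid angle: 0 = shut flat on the rim, grows as it opens up and back (away from the robot); starts at 1.75 to 2.0 rad, stop at 2.1. Clear lid 204 x 128 x 5 mm, 0.2 kg, with an orange strip and tab (9 mm beyond) at its free end. The hinge is stiff (0.35 N m of friction) and holds the lid where it is left; closed fingers can push it over and down by its outer face, about 3 to 5 N near the free end.
- lid_hinge (a point): Middle of the lid's hinge line, at the top of the box's far short wall, 80 mm above the bench; the hinge axis is the box's y axis. Shut, the lid runs from here 204 mm along the box's -x.
- lid_edge (a point): Point on the lid's outer face (the top face when shut), in the middle of its free end, 204 mm from the hinge line. Its own x points from the free end to the hinge, y along the hinge, z out of the outer face.
- stand: Fixed aluminium stand: base 200 (own x) x 100 x 8 mm with three slots leaning 0.39 rad (90 mm long, 30 mm deep, 8 mm wide, floor 15 mm above the bench at the middle) at own x = 0, 60, 120 mm. Origin on its underside, 60 mm to -x of the base's centre, z up. Position and yaw (up to 0.2 rad) vary, left or right of the robot; which plate is in which slot varies.
- steel_plate_c (a point): Brushed-steel (mid grey) cover plate, 114 (own y) x 70 (own z) x 6 mm (own x), with a 67 x 33 mm opening. The point is its centre. It stands on a long edge in one of the stand's slots, leaning about 0.46 rad (26 degrees) from vertical, top towards the stand's -x; own z points up the plate to its upper edge, 35 mm from the centre, and it slides out along z. About 0.09 kg. To be packed.
- ivory_plate_c (a point): Ivory cover plate, 114 (own y) x 70 (own z) x 6 mm (own x), with a 67 x 33 mm opening. The point is its centre. It stands on a long edge in one of the stand's slots, leaning about 0.46 rad (26 degrees) from vertical, top towards the stand's -x; own z points up the plate to its upper edge, 35 mm from the centre, and it slides out along z. Stays in the stand.
- black_plate_c (a point): Black cover plate, 114 (own y) x 70 (own z) x 6 mm (own x), with a 67 x 33 mm opening. The point is its centre. It stands on a long edge in one of the stand's slots, leaning about 0.46 rad (26 degrees) from vertical, top towards the stand's -x; own z points up the plate to its upper edge, 35 mm from the centre, and it slides out along z. Stays in the stand.
- connector_c (a point): Purple push connector block with orange levers on top, 100 (own x) x 44 (own y) x 40 mm high, about 0.16 kg, lying on the bench. The point is its centre, 20 mm up.
- clamp_c (a point): Brass ground rod clamp, 76 (own x) x 34 (own y) x 38 mm high: two bars across a round middle, two steel bolt heads on top; about 0.3 kg, already lying in the box, near the hinge end, along the box within 0.15 rad. The point is its centre, 19 mm above the box's floor.
- tape_roll: Blue tape roll lying flat, 62 mm across, 19 mm high, between the block and the device box; origin at its underside. Leave alone.
- screwdriver: Screwdriver lying across, near the robot, about 200 mm long and under 35 mm high. Leave alone.
- meter: Yellow multimeter, 150 x 75 x 34 mm, lying towards the far side. Leave alone.
- device_box: Open steel device box, 100 x 56 x 50 mm, origin at its underside; it and the connector block lie in the middle of the bench, one nearer the robot and one farther, either way round. Leave alone.
- riser: Upright steel conduit stub on a flange, fixed, 34 mm thick, 230 mm tall, towards the far side. An obstacle.

How it is judged:
By the outcome, as a careful person would: the job done as asked, in the order asked, and still so for the second after the job is handed in, with the robot touching nothing.
It also fails if it takes over 72 s, if anything falls off the work surface, if the arm or the gripper's body presses on something with over 40 N, if the wrist force passes 120 N, or if a joint passes its speed limit or range.

## Working session

There is one attempt and no reset: what is moved stays moved. The work goes in short steps, Python scripts to look and compute and a shell command to move; the robot and the scene stay as the last step left them, time stands still between calls to the robot, and variables do not carry over. Pictures are saved under pics/ and viewed, about 8 in all and at most 12, crops included, and the job is handed in when it is done.

```bash
ls; mkdir -p pics; python3 - <<'E'
from bench import bot,cams
import cv2,pickle
for n in("scene","side"):
    f=cams.grab_frame(n);pickle.dump(f,open(f"pics/{n}.pkl","wb"));cv2.imwrite(f"pics/{n}0.png",f["image"])
    print(n,f["fx"],f["fy"],f["cx"],f["cy"],f["R"],f["t"])
print(bot.sense())
E
```

```text
pics
scene 568.9599864816553 568.9599864816553 320.5810524588982 237.01826963157777 [[-0.11130481  0.99368011  0.01452825]
 [ 0.51857032  0.07054502 -0.85211984]
 [-0.84775944 -0.08731112 -0.52314501]] [  47.00081908 -217.18349166 1536.8137631 ]
side 467.5078576305808 467.5078576305808 324.24289208045946 234.83291246263164 [[-0.97147033 -0.23659816  0.01633108]
 [-0.16026895  0.60418534 -0.78056002]
 [ 0.17481206 -0.76090826 -0.62486747]] [570.05250227 152.14060485 882.73388349]
{'time': 0.1, 'q': array([-1.18199743e+00,  3.20266886e-01,  1.56555111e+00, -1.73501202e-05,
        1.25741148e+00, -2.00235775e-02]), 'qd': array([ 0.00019469, -0.00219742, -0.00324732,  0.00202281, -0.00156387,
        0.00039061]), 'tau': array([ 5.74580499e-04, -4.13332093e+01, -2.32509810e+01,  7.29980925e-02,
        4.21601871e-02, -7.44104614e-05]), 'eef_pos': array([ 228.37803243, -527.1720408 ,  193.08433444]), 'eef_rot': array([ 8.35922576e-01, -5.48846770e-01, -6.79660926e-04, -4.55986722e-04]), 'contact_force': array([-0.04722136, -0.27809496, -0.23605284]), 'torque': array([-0.00706508,  0.00257613, -0.04020387]), 'width': 90.93657377986322}
```

View pics/scene0.png

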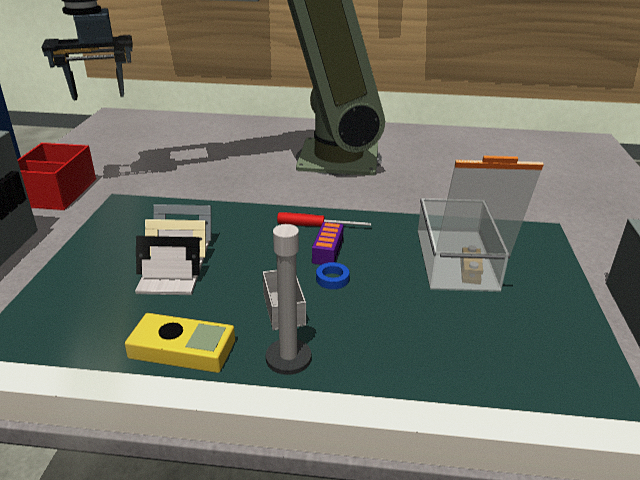

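View pics/side0.png

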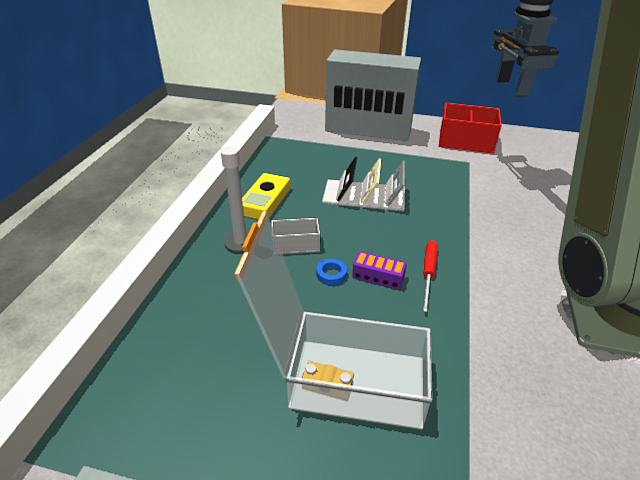

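The scene view shows the box at the left of the robot, with rim corners near (420,198), (483,200), (508,255) and (428,254). The connector is at about (328,242). The stand is on the right, with steel nearest the robot (top edge near row 206), ivory in the middle and black farthest. The side view agrees: steel at (397,185), purple at (380,268), and the clamp at (328,378) in the box.

```bash
cat > h.py <<'E'
import numpy as np,cv2
from scipy.spatial.transform import Rotation as Ro
def ray(f,p):
    p=np.atleast_2d(np.array(p,float)); x=(p[:,0]-f["cx"])/f["fx"]; y=(p[:,1]-f["cy"])/f["fy"]
    if f.get("fish"):
        r=np.hypot(x,y)+1e-12; d=np.c_[np.sin(r)*x/r,np.sin(r)*y/r,np.cos(r)]
    else: d=np.c_[x,y,np.ones(len(x))]
    R=np.array(f["R"]);return -R.T@np.array(f["t"]),d@R
def plane(f,p,z):
    o,d=ray(f,p); return o+d*((z-o[2])/d[:,2])[:,None]
def tri(f,p,g,q):
    o,d=ray(f,p);a,e=ray(g,q);out=[]
    for u,v in zip(d,e):
        s=np.linalg.lstsq(np.c_[u,-v],a-o,rcond=None)[0];out.append((o+u*s[0]+a+v*s[1])/2)
    return np.array(out)
def mask(im,lo,hi,n=1):
    m=cv2.inRange(cv2.cvtColor(im,cv2.COLOR_BGR2HSV),lo,hi)
    c=cv2.findContours(m,cv2.RETR_EXTERNAL,cv2.CHAIN_APPROX_NONE)[0]
    return sorted(c,key=cv2.contourArea)[::-1][:n]
E
python3 - <<'E'
from h import *;import pickle
np.set_printoptions(suppress=True,precision=0)
s=pickle.load(open("pics/scene.pkl","rb"));d=pickle.load(open("pics/side.pkl","rb"))
print("rim scene",plane(s,[(420,198),(483,200),(508,255),(428,254)],80))
print("rim side",plane(d,[(303,313),(431,322),(431,388),(289,380)],80))
for n,f in(("scene",s),("side",d)):
    c=mask(f["image"],(125,80,30),(160,255,255))[0]
    r=cv2.minAreaRect(plane(f,c[:,0],20)[:,:2].astype(np.float32));print(n,"purple",r)
    for c in mask(f["image"],(5,150,120),(18,255,255),2): 
        print("orange",cv2.boundingRect(c))
    for c in mask(f["image"],(15,60,90),(28,200,255),3): print("brass?",cv2.boundingRect(c),cv2.contourArea(c))
print("clamp",tri(s,[(472,264)],d,[(328,379)]))
print("lid free",tri(s,[(456,161),(543,167)],d,[(268,213),(240,275)]))
print("riser",tri(s,[(286,230)],d,[(232,153)]))
E
python3 - <<'E'
import cv2
a=cv2.imread("pics/side0.png")[135:225,300:430];b=cv2.imread("pics/scene0.png")[195:300,120:240]
a=cv2.resize(a,(520,360));b=cv2.resize(b,(480,420));
import numpy as np
o=np.zeros((590,800,3),'u1');
a=cv2.resize(a,(400,277));b=cv2.resize(b,(400,350));c=cv2.resize(cv2.imread("pics/side0.png")[300:440,270:450],None,fx=2.2,fy=2.2)
d=cv2.resize(cv2.imread("pics/scene0.png")[150:300,400:560],None,fx=1.8,fy=1.8)
o[:277,:400]=a;o[:350,400:]=b;o[280:588,:396]=c;o[351:351+239,400:688]=d[:239]
cv2.imwrite("pics/crop1.png",o)
E
```

```text
rim scene [[369. 198.  80.]
 [360. 325.  80.]
 [564. 342.  80.]
 [579. 204.  80.]]
rim side [[572. 216.  80.]
 [366. 182.  80.]
 [358. 306.  80.]
 [557. 343.  80.]]
scene purple ((468.1528015136719, 19.00579833984375), (54.003719329833984, 159.11871337890625), 84.42118835449219)
orange (484, 156, 34, 4)
orange (316, 242, 16, 5)
brass? (352, 0, 288, 104) 26048.0
brass? (96, 0, 217, 89) 14715.0
brass? (125, 313, 110, 60) 4445.5
side purple ((471.7367858886719, 13.585624694824219), (84.41830444335938, 106.28605651855469), 84.52867126464844)
orange (242, 223, 17, 29)
orange (235, 274, 3, 5)
brass? (274, 0, 122, 104) 7157.0
brass? (302, 361, 52, 24) 527.5
brass? (391, 0, 11, 53) 238.0
clamp [[512. 293.  24.]]
lid free [[620. 220. 275.]
 [613. 347. 272.]]
riser [[773. -11. 226.]]
```

View pics/crop1.png

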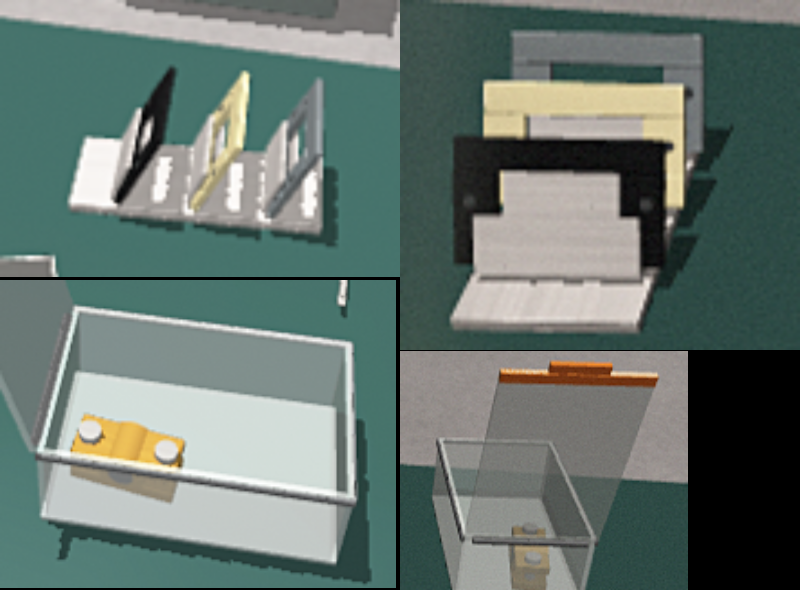

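The crop shows clamp bolts in the side view at about (311,369) and (345,378). The rim corners there are (304,313), (430,328), (431,399) and (288,380). The steel plate's top edge in the scene view runs from (154,205) to (211,206).

```bash
python3 - <<'E'
from h import *;import pickle
np.set_printoptions(suppress=True,precision=0)
s=pickle.load(open("pics/scene.pkl","rb"));d=pickle.load(open("pics/side.pkl","rb"))
print("rim side",plane(d,[(304,313),(430,328),(431,399),(288,380)],80))
print("bot side",plane(d,[(290,416-7),(422,427)],0))
print("clamp bolts side",plane(d,[(311,369),(345.5,378)],42),"scene",plane(s,[(472,249),(472,265.6)],42))
# steel top edge: z=15ish+70*cos(.46)+..
print("steel top scene",plane(s,[(154,205),(210.5,206)],78))
# side: top corners near/far of plates tops crop scale 400/130
k=lambda x,y:(300+x*130/400,135+y*90/277)
print("steel side top", plane(d,[k(322,80)],78),"bottom",plane(d,[k(265,217)],15))
print("ivory side top", plane(d,[k(248,72)],78), "black", plane(d,[k(174,68)],78))
print("base",plane(d,[k(320,232),k(70,208),k(85,138)],8),plane(s,[(120+50*.3,195+325*.3),(120+240*.3,195+325*.3)],4))
E
```

```text
rim side [[570. 215.  80.]
 [366. 195.  80.]
 [357. 323.  80.]
 [558. 343.  80.]]
bot side [[558. 341.   0.]
 [358. 320.   0.]]
clamp bolts side [[538. 291.  42.]
 [482. 294.  42.]] scene [[491. 294.  42.]
 [548. 288.  42.]]
steel top scene [[ 469. -328.   78.]
 [ 458. -217.   78.]]
steel side top [[ 462. -334.   78.]] bottom [[ 487. -220.   15.]]
ivory side top [[ 523. -331.   78.]] black [[ 582. -321.   78.]]
base [[ 443. -221.    8.]
 [ 640. -202.    8.]
 [ 653. -307.    8.]] [[ 656. -304.    4.]
 [ 643. -205.    4.]]
```

```bash
cat >> h.py <<'E'
def go(x,y,z,psi=None):
    from bench import bot
    s=bot.sense();p=s["eef_pos"];R=Ro.from_quat(s["eef_rot"]).as_matrix();a=np.arctan2(R[1,0],R[0,0])
    d=R.T@(np.array([x,y,z])-p)
    print("t %.1f tcp %s head %.3f tilt %.3f w %.1f F %s q6 %.2f"%(s["time"],p.round(1),a,R[2,2],s["width"],s["contact_force"].round(1),s["q"][5]))
    print("tool shift m",(d/1000).round(4),"turn", None if psi is None else round((a-psi+np.pi/2)%np.pi-np.pi/2,3))
E
python3 -c "
from h import *;go(440,16,230,-1.57)"
```

```text
t 0.1 tcp [ 228.4 -527.2  193.1] head -1.162 tilt -1.000 w 90.9 F [-0.  -0.3 -0.2] q6 -0.02
tool shift m [-0.4143 -0.4101 -0.0362] turn 0.408
```

```bash
python3 -m creep '[[[-0.02,-0.02,-0.006,0],[-0.026,-0.026,-0.003,0],[-0.026,-0.026,-0.003,0],[-0.026,-0.026,-0.003,0],[-0.026,-0.026,-0.003,0],[-0.026,-0.026,-0.003,0],[-0.026,-0.026,-0.003,0],[-0.026,-0.026,-0.003,0],[-0.026,-0.026,-0.003,0],[-0.026,-0.026,-0.003,0],[-0.026,-0.026,-0.003,0],[-0.026,-0.026,0,0],[-0.026,-0.026,0,0],[-0.026,-0.026,0,0],[-0.026,-0.026,0,0],[-0.03,-0.026,0,0],[0,0,0,0.14],[0,0,0,0.14],[0,0,0,0.128],[0,0,0,0]]]' 0.09; python3 - <<'E'
from h import *;from bench import cams;import pickle
f=cams.grab_frame("wrist");f["fish"]=1;pickle.dump(f,open("pics/w1.pkl","wb"));cv2.imwrite("pics/w1.png",f["image"])
np.set_printoptions(suppress=True,precision=1)
print(f["fx"],f["cx"],f["cy"],-f["R"].T@f["t"],f["R"])
c=mask(f["image"],(125,80,30),(160,255,255))[0];c=cv2.convexHull(c)
P=plane(f,c[:,0],40)[:,:2].astype(np.float32);print(cv2.minAreaRect(P))
go(0,0,0,0)
E
```

```text
time: 2.1
eef_pos: [439.9, 15.4, 229.5]
eef_rot: [0.708, -0.707, -0.0, 0.0]
contact_force: [-0.3, -0.0, -0.0]
width: 89.8
371.64829954431775 319.61564055794844 232.0537754653287 [523.9  15.5 420.9] [[ 0.  -1.   0. ]
 [-1.  -0.   0.3]
 [-0.3 -0.  -1. ]]
((470.7490234375, 18.48226547241211), (43.72885513305664, 99.52995300292969), 84.27503204345703)
t 2.1 tcp [440.   15.3 229.5] head -1.567 tilt -1.000 w 89.9 F [-0.1 -0.5 -0.1] q6 1.58
tool shift m [0.  0.4 0.2] turn -1.567
```

View pics/w1.png

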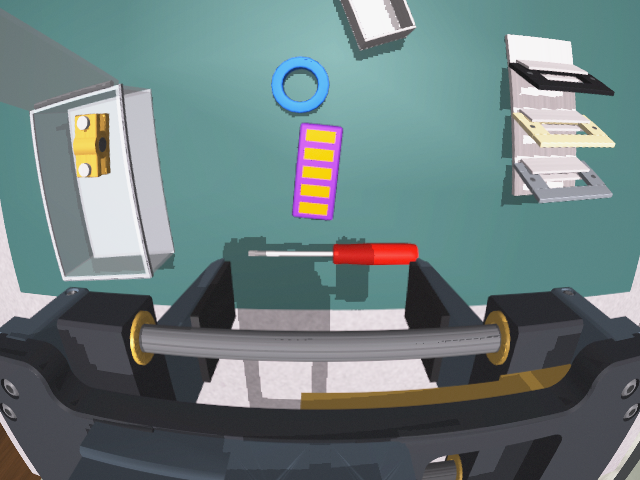

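The wrist view is clear. The block is at about (318,172), measures 44x99.5 mm, centred (470.7,18.5), with long axis -0.10 rad. The box is on the left with clamp bolts at (83,123) and (84,170). The steel plate is nearest the robot on the right at about (565,183).

```bash
python3 -m creep '[[[-0.003,-0.031,0.01,0],[0,0,0.03,0.103],[0,0,0.04,0],[0,0,0.04,0],[0,0,0.04,0],[0,0,0.03,0],[0,0,0.018,0],[0,0,0.0095,0],[0,0,0,0]]]' 0.075; python3 -m creep '[[[0,0,0,0],[0,0,0,0],[0,0,0,0],[0,0,0,0],[0,0,0,0],[0,0,0,0],[0,0,0,0],[0,0,0,0]]]' 0.03
python3 - <<'E'
from h import *;import pickle
np.set_printoptions(suppress=True,precision=1)
f=pickle.load(open("pics/w1.pkl","rb"))
c=plane(f,[(32,112),(120,84),(153,277),(65,278)],80);print("rim",c,c.mean(0))
b=plane(f,[(83,123),(84,170)],42);print("bolts",b,b.mean(0))
print("steel low/high edges", plane(f,[(525,201),(612,193)],78),plane(f,[(518,160),(580,157)],46))
print("ivory top",plane(f,[(525,147),(614,145)],78))
go(470.7,18.5,120,-1.47)
E
```

```text
time: 3.05
eef_pos: [470.5, 18.1, 11.4]
eef_rot: [-0.67, 0.742, 0.001, -0.001]
contact_force: [-0.3, 0.3, 0.6]
width: 75.3
time: 3.85
eef_pos: [471.6, 18.3, 13.0]
eef_rot: [-0.67, 0.742, -0.0, 0.0]
contact_force: [-0.8, 0.3, 5.9]
width: 43.4
rim [[559.4 338.6  80. ]
 [571.7 213.   80. ]
 [367.5 195.   80. ]
 [360.1 322.7  80. ]] [464.7 267.3  80. ]
bolts [[538.6 289.2  42. ]
 [483.1 293.3  42. ]] [510.8 291.3  42. ]
steel low/high edges [[ 452.  -200.6   78. ]
 [ 466.5 -332.2   78. ]] [[ 491.8 -205.3   46. ]
 [ 502.5 -297.8   46. ]]
ivory top [[ 508.5 -193.9   78. ]
 [ 523.5 -325.8   78. ]]
t 3.9 tcp [471.6  18.3  13. ] head -1.673 tilt -1.000 w 43.4 F [-0.8  0.3  5.9] q6 1.69
tool shift m [-0.   0.  -0.1] turn -0.203
```

```bash
python3 -m creep '[[[0,0,-0.03,0],[0,0,-0.04,0],[0,0,-0.04,0],[0,0,-0.03,0],[-0.0238,0.0086,0,0],[-0.0238,0.0086,0,0],[-0.0238,0.0086,0,0],[-0.0238,0.0086,0,0],[-0.0238,0.0086,0,0],[-0.0238,0.0086,0,0],[-0.0238,0.0086,0,0],[-0.0238,0.0086,0,0],[-0.0238,0.0086,0,0],[-0.0238,0.0086,0,0],[0,0,0,0]]]'; python3 -m creep '[[[0,0,0,-0.147],[0,0,0,-0.147],[0,0,0,-0.147],[0,0,0,-0.147],[0,0,0,-0.147],[0,0,0,-0.147],[0,0,0,-0.147],[0,0,0,-0.147],[0,0,0,-0.147],[0,0,0,-0.147],[0,0,0,-0.147],[0,0,0,-0.147],[0,0,0,0],[0,0,0,0]]]'
python3 - <<'E'
from h import *;from bench import cams;import pickle
f=cams.grab_frame("wrist");f["fish"]=1;pickle.dump(f,open("pics/w2.pkl","wb"));cv2.imwrite("pics/w2.png",f["image"])
go(410.7,263.1,17,.09)
E
```

```text
time: 5.35
eef_pos: [409.0, 265.9, 151.6]
eef_rot: [-0.671, 0.741, 0.001, -0.0]
contact_force: [0.7, -0.4, -1.8]
width: 43.6
time: 6.75
eef_pos: [409.8, 263.2, 152.0]
eef_rot: [0.999, 0.044, -0.0, 0.0]
contact_force: [0.5, 0.5, -2.2]
width: 43.7
t 6.8 tcp [409.8 263.3 152.1] head 0.088 tilt -1.000 w 43.5 F [ 0.5 -0.2 -1.1] q6 0.46
tool shift m [0.0009 0.0003 0.1351] turn -0.002
```

View pics/w2.png

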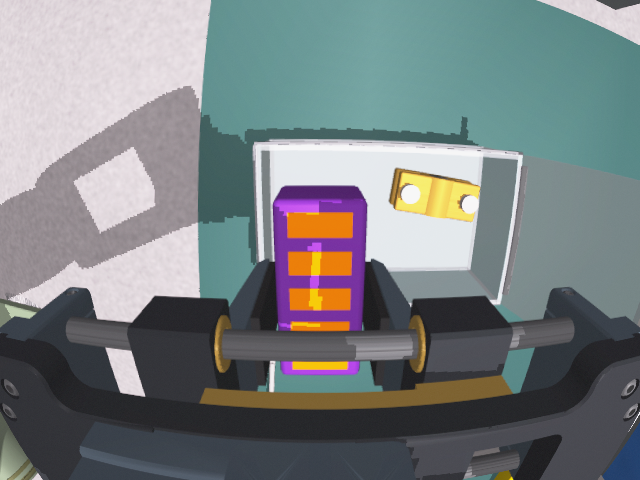

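The block is held square over the box. The far-left rim corners are at (254,143) and (522,153), and the clamp bolts at (411,194) and (469,204). I'll check these against the plan before lowering.

```bash
python3 - <<'E'
from h import *;import pickle
np.set_printoptions(suppress=True,precision=1)
f=pickle.load(open("pics/w2.pkl","rb"))
c=plane(f,[(254,143),(522,153),(500,303)],80);print("rim",c)
b=plane(f,[(411,194),(469,204)],42);print("bolts",b,b.mean(0)); print("brass left edge",plane(f,[(393,170),(389,205)],35))
o=np.array([464.5,268]);a=.09;A=np.array([[np.cos(a),np.sin(a)],[-np.sin(a),np.cos(a)]])
print("own",(c[:,:2]-o)@A.T,(b[:,:2]-o)@A.T)
p=plane(f,[(276,187),(365,189),(366,205),(274,205)],152+40-13);print("blk top",p)
E
```

```text
rim [[357.1 327.5  80. ]
 [561.2 343.7  80. ]
 [572.  214.7  80. ]]
bolts [[484.1 294.   42. ]
 [538.7 291.   42. ]] [511.4 292.5  42. ]
brass left edge [[467.4 311.7  35. ]
 [467.9 281.2  35. ]]
own [[-101.6   68.9]
 [ 103.1   66.8]
 [ 102.2  -62.8]] [[21.8 24.1]
 [75.9 16.2]]
blk top [[385.4 315.6 179. ]
 [425.4 318.2 179. ]
 [426.7 310.8 179. ]
 [385.  307.2 179. ]]
```

```bash
python3 -m creep '[[[0.001,-0.002,0.01,0],[0,0,0.03,0],[0,0,0.03,0],[0,0,0.03,0],[0,0,0.015,0],[0,0,0.01,0],[0,0,0.006,0],[0,0,0.004,0],[0,0,0,0],[0,0,0,0]]]'
```

```text
time: 7.8
eef_pos: [411.3, 266.2, 17.9]
eef_rot: [0.999, 0.045, 0.001, -0.0]
contact_force: [0.1, -0.1, -2.3]
width: 43.7
```

```bash
python3 -m creep '[[[0,0,0.0015,0],[0,0,0,0],[0,0,0,0]]]'; python3 -m creep '[[[0,0,0,0],[0,0,0,0],[0,0,0,0],[0,0,0,0]]]' 0.051; python3 -m creep '[[[0,0,-0.01,0],[0,0,-0.03,0],[0,0,-0.04,0],[0,0,-0.05,0],[0,0,-0.04,0],[0,0,0,0]]]'
python3 - <<'E'
from h import *
# steel top edge ends ~ (452,-201..),( 466,-332) z78 ; scene (469,-328),(458,-217)
go(440,-275,230,.09)
E
```

```text
time: 8.1
eef_pos: [411.4, 266.2, 17.0]
eef_rot: [0.999, 0.045, 0.001, -0.0]
contact_force: [-0.4, -1.0, 5.6]
width: 43.8
time: 8.5
eef_pos: [410.8, 265.8, 15.7]
eef_rot: [0.999, 0.045, -0.0, 0.0]
contact_force: [-0.3, 0.2, 0.5]
width: 50.9
time: 9.1
eef_pos: [414.0, 267.9, 192.5]
eef_rot: [0.999, 0.045, 0.006, -0.003]
contact_force: [0.3, 0.9, 0.4]
width: 50.8
t 9.1 tcp [414.  267.9 192.5] head 0.091 tilt -1.000 w 50.8 F [0.3 0.9 0.4] q6 0.46
tool shift m [-0.023   0.5428 -0.0411] turn 0.001
```

```bash
python3 -m creep '[[[-0.002,0.03,0,0],[-0.002,0.036,0,0],[-0.002,0.036,0,0],[-0.002,0.036,0,0],[-0.002,0.036,0,0],[-0.002,0.036,0,0],[-0.002,0.036,0,0],[-0.002,0.036,0,0],[-0.002,0.036,0,0],[-0.002,0.036,0,0],[-0.002,0.036,0,0],[-0.002,0.036,0,0],[0,0.036,0,0],[0,0.036,0,0],[0,0.036,0,0],[0,0,0,0],[0,0,0,0]]]' 0.04; python3 - <<'E'
from h import *;from bench import cams;import pickle
f=cams.grab_frame("wrist");f["fish"]=1;pickle.dump(f,open("pics/w3.pkl","wb"));cv2.imwrite("pics/w3.png",f["image"])
go(460,-265,90,.09)
E
```

```text
time: 10.8
eef_pos: [434.8, -268.1, 185.2]
eef_rot: [0.999, 0.045, -0.001, -0.001]
contact_force: [-0.3, 1.0, 0.1]
width: 40.2
t 10.8 tcp [ 434.8 -267.4  185.3] head 0.091 tilt -1.000 w 40.0 F [-0.1  0.8 -0.5] q6 -0.66
tool shift m [0.0254 0.     0.0953] turn 0.001
```

View pics/w3.png

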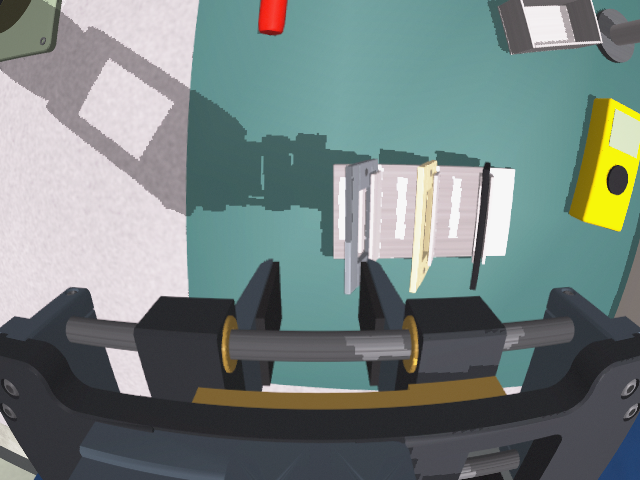

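```bash
python3 - <<'E'
import cv2
a=cv2.imread("pics/w3.png")[150:305,325:445];cv2.imwrite("pics/crop2.png",cv2.resize(a,None,fx=3.8,fy=3.8,interpolation=cv2.INTER_CUBIC))
E
```

```text
(no output)
```

View pics/crop2.png

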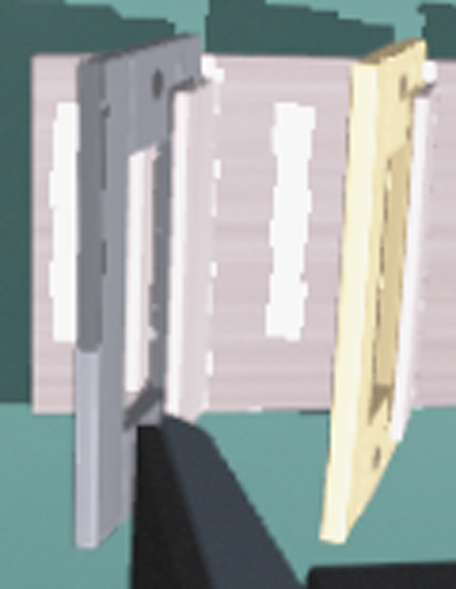

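The crop shows steel's top edge face running from crop (78..102, 60) to (75..98, 544). The plate spans the slot, leaning towards the robot.

```bash
python3 - <<'E'
from h import *;import pickle
np.set_printoptions(suppress=True,precision=1)
f=pickle.load(open("pics/w3.pkl","rb"));s=pickle.load(open("pics/scene.pkl","rb"));d=pickle.load(open("pics/side.pkl","rb"))
k=lambda x,y:(325+x/3.8,150+y/3.8)
p=plane(f,[k(90,60),k(87,544)],78.5);m=p.mean(0);v=p[0]-p[1];print(p,m,np.linalg.norm(v),"heading plate normal",np.arctan2(v[1],v[0])-np.pi/2)
print("ivory top",plane(f,[k(364,65),k(334,538)],78.5))
k2=lambda x,y:(300+x*130/400,135+y*90/277)
# triangulate right/-y end of top edge
t=tri(s,[(154,205)],d,[k2(322,80)]);print(t)
go(m[0],m[1],0,np.arctan2(v[1],v[0])-np.pi/2)
E
```

```text
[[ 453.5 -218.5   78.5]
 [ 465.4 -330.9   78.5]] [ 459.4 -274.7   78.5] 113.03134627853336 heading plate normal 0.10526228623931244
ivory top [[ 513.2 -213.    78.5]
 [ 524.8 -325.1   78.5]]
[[ 463.  -331.5   76.8]]
t 10.8 tcp [ 434.8 -267.4  185.3] head 0.091 tilt -1.000 w 40.0 F [-0.1  0.8 -0.5] q6 -0.66
tool shift m [0.  0.  0.2] turn -0.015
```

```bash
python3 -m creep '[[[0,0,0,-0.015],[0.0273,0.0098,0.01,0],[0,0,0.03,0],[0,0,0.03,0],[0,0,0.02,0],[0,0,0.01,0],[0,0,0,0],[0,0,0,0]]]' 0.04; python3 -c "
from h import *;go(463,-274.3,64,.105)
from bench import cams
f=cams.grab_frame('side');a=f['image'][130:230,300:430]
cv2.imwrite('pics/s2.png',cv2.resize(a,None,fx=5,fy=5,interpolation=cv2.INTER_CUBIC))"
```

```text
time: 11.65
eef_pos: [464.3, -274.9, 86.8]
eef_rot: [0.999, 0.053, 0.001, 0.0]
contact_force: [-0.4, 0.3, 0.3]
width: 39.9
t 11.7 tcp [ 464.3 -274.9   86.8] head 0.107 tilt -1.000 w 39.9 F [-0.4  0.3  0.3] q6 -0.66
tool shift m [-0.0012 -0.0008  0.0228] turn 0.002
```

View pics/s2.png

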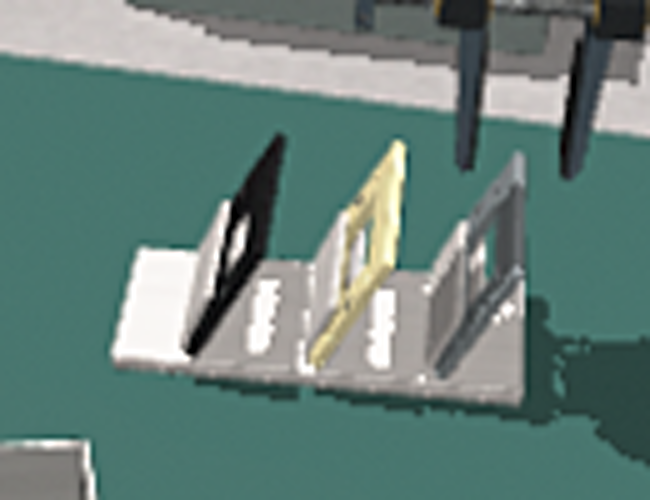

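The fingers straddle steel's top edge, with ivory clear of them. Now descend and close.

```bash
python3 -m creep '[[[-0.001,0,0.012,0],[0,0,0.01,0],[0,0,0,0],[0,0,0,0]]]'; python3 -m creep '[[[0,0,0,0],[0,0,0,0],[0,0,0,0],[0,0,0,0],[0,0,0,0],[0,0,0,0],[0,0,0,0],[0,0,0,0]]]' 0.002
```

```text
time: 12.1
eef_pos: [462.3, -275.0, 63.4]
eef_rot: [0.999, 0.053, -0.0, -0.0]
contact_force: [0.8, -0.8, 0.3]
width: 40.1
time: 12.9
eef_pos: [462.6, -275.1, 63.9]
eef_rot: [0.999, 0.053, 0.0, 0.0]
contact_force: [0.6, -1.1, -0.8]
width: 1.8
```

```bash
python3 -c "
from h import *
from bench import cams
f=cams.grab_frame('side');g=cams.grab_frame('scene')
a=cv2.resize(f['image'][110:230,300:430],None,fx=3,fy=3,interpolation=cv2.INTER_CUBIC);b=cv2.resize(g['image'][170:290,120:250],None,fx=3,fy=3,interpolation=cv2.INTER_CUBIC)
cv2.imwrite('pics/s3.png',np.hstack([a,b]))"
```

```text
(no output)
```

View pics/s3.png

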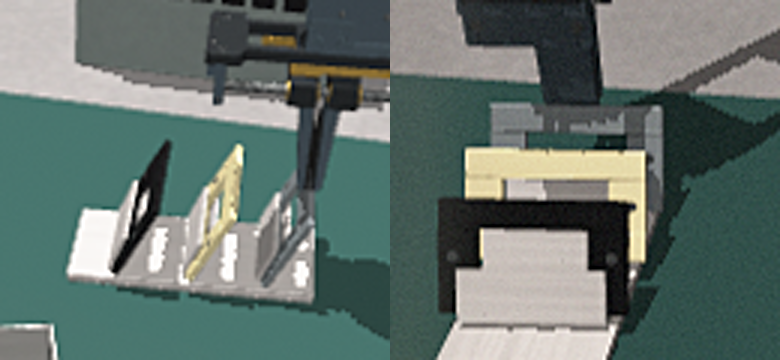

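```bash
python3 - <<'E'
from h import *;import pickle
from bench import bot
s=pickle.load(open("pics/scene.pkl","rb"));d=pickle.load(open("pics/side.pkl","rb"))
def pr(f,X):
    c=f["R"]@np.array(X)+f["t"];return (f["fx"]*c[0]/c[2]+f["cx"]).round(1),(f["fy"]*c[1]/c[2]+f["cy"]).round(1)
p=bot.sense()["eef_pos"];print("tcp scene",pr(s,p),"side",pr(d,p))
for X in([453.5,-218.5,78.5],[465.4,-330.9,78.5],[459.4,-274.7,78.5]):print(pr(s,X),pr(d,X))
# sanity: stand base, slot 0 top ridge
print(-d["R"].T@d["t"],-s["R"].T@s["t"])
E
```

```text
tcp scene (np.float64(181.8), np.float64(211.4)) side (np.float64(401.3), np.float64(177.9))
(np.float64(210.1), np.float64(204.6)) (np.float64(403.3), np.float64(185.5))
(np.float64(153.2), np.float64(203.8)) (np.float64(403.4), np.float64(161.3))
(np.float64(181.7), np.float64(204.2)) (np.float64(403.4), np.float64(172.9))
[423.85997707 714.63175873 661.03698633] [1420.70470132  102.79836412  618.22725309]
```

```bash
python3 -m creep '[[[0,0,-0.005,0],[0,0,-0.01,0],[0,0,-0.02,0],[0,0,-0.02,0],[0,0,-0.03,0],[0,0,-0.03,0],[0,0,0,0]]]'; python3 - <<'E'
from h import *;import pickle
from bench import cams
for n,(r0,r1,c0,c1) in {"scene":(200,295,125,225),"side":(140,215,315,420)}.items():
    a=pickle.load(open(f"pics/{n}.pkl","rb"))["image"];b=cams.grab_frame(n)["image"];cv2.imwrite(f"pics/{n}_4.png",b)
    D=cv2.absdiff(a,b).max(2)[r0:r1,c0:c1]>40; print(n,D.sum())
    for r in range(0,r1-r0,3):
        if D[r:r+3].any(): print(r+r0,''.join('#' if x else '.' for x in D[r:r+3].any(0)))
E
```

```text
time: 13.7
eef_pos: [465.1, -276.7, 184.2]
eef_rot: [0.999, 0.053, 0.004, 0.003]
contact_force: [1.5, 0.1, 0.1]
width: 2.0
scene 299
200 ..........................................................................#.########################
203 ....................................................####..###.........#..#.........##.#.....#.......
206 ...................................................############.######.##########.###..#.#.#........
209 ...................................................#.#.#.####.##############.#.#.####..##.##.....##.
212 ....................................................#.#.##.#######.###.##########.###..#...#.#....#.
215 ....................................................................#...#.###.##.####.....#.#..##...
218 ..................................................................##..#...#.#########..##.#......##.
221 ...................................................................................##..#.###..#....#
224 .................................................................................####..#..........##
227 ..................
[... 1461 characters left out ...]
.............##...#####.................
197 ....................................................................................####.................
200 ...................................................................................#####......####..#####
203 ....................................................................................###........#..#######
206 ......................................................................................................###
209 .......................................................................................................##
212 ................................................................................#####.........###########
```

```bash
python3 - <<'E'
from h import *;import pickle
from bench import cams
f=cams.grab_frame("wrist");f["fish"]=1;pickle.dump(f,open("pics/w5.pkl","wb"))
rs=lambda im,k:cv2.resize(im,None,fx=k,fy=k,interpolation=cv2.INTER_CUBIC)
a=rs(f["image"][140:330,240:440],2); b=rs(cv2.imread("pics/side_4.png")[140:220,330:430],4)[:320];c=rs(cv2.imread("pics/scene_4.png")[195:255,145:220],4)
o=np.zeros((600,800,3),'u1');o[:380,:400]=a;o[:320,400:]=b;o[322:562,400:700]=c
cv2.imwrite("pics/m5.png",o)
E
```

View pics/m5.png

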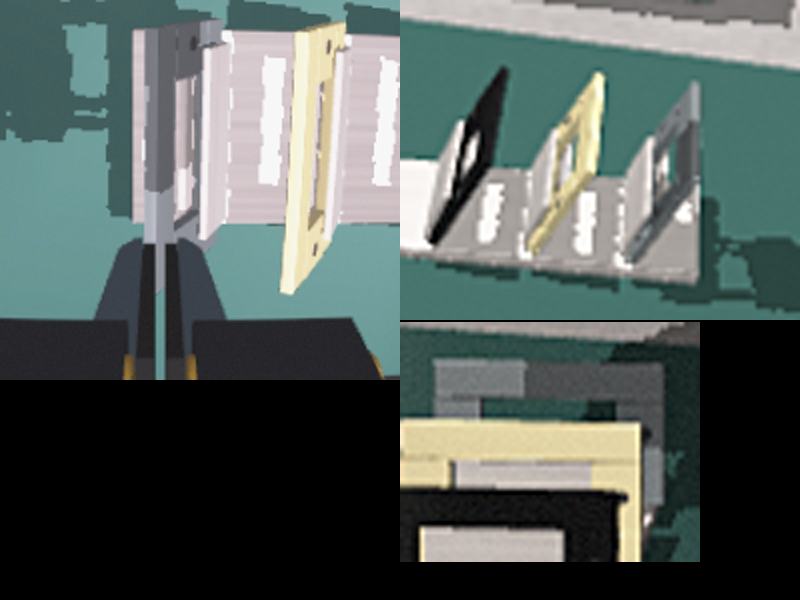

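The plate is unmoved, so the fingers closed with only the tips beside its top edge and the pads rode above it. I'll go deeper so that the grasp point (19 mm behind the tip) is on the plate.

```bash
python3 -m creep '[[[0,-0.002,0,0],[0,0,0.02,0],[0,0,0.03,0],[0,0,0.03,0],[0,0,0.02,0],[0,0,0.01,0],[0,0,0.01,0],[0,0,0.01,0],[0,0,0.005,0],[0,0,0,0],[0,0,0,0]]]' 0.04; python3 -m creep '[[[0,0,0,0],[0,0,0,0],[0,0,0,0],[0,0,0,0],[0,0,0,0],[0,0,0,0],[0,0,0,0],[0,0,0,0]]]' 0.003
```

```text
time: 14.95
eef_pos: [462.7, -273.3, 44.3]
eef_rot: [0.999, 0.053, 0.0, 0.0]
contact_force: [-0.1, 0.5, -0.5]
width: 40.3
time: 15.75
eef_pos: [464.7, -273.4, 45.3]
eef_rot: [0.999, 0.052, 0.003, 0.001]
contact_force: [2.2, 2.3, 5.6]
width: 10.2
```

```bash
python3 -m creep '[[[-0.0019,0,-0.0046,0],[-0.0019,0,-0.0046,0],[-0.0019,0,-0.0046,0],[-0.0019,0,-0.0046,0],[0,0,0,0]]]';python3 -m creep '[[[-0.0019,0,-0.0046,0],[-0.0019,0,-0.0046,0],[-0.0019,0,-0.0046,0],[-0.0019,0,-0.0046,0],[-0.0019,0,-0.0046,0],[0,0,0,0]]]'
```

```text
time: 16.25
eef_pos: [457.2, -274.7, 63.6]
eef_rot: [0.999, 0.053, 0.003, 0.001]
contact_force: [3.5, 0.4, 3.9]
width: 10.3
time: 16.85
eef_pos: [444.9, -275.0, 85.7]
eef_rot: [0.999, 0.053, -0.0, 0.0]
contact_force: [1.4, 0.6, -0.2]
width: 6.2
```

```bash
python3 -m creep '[[[-0.002,0,-0.01,0],[0,0,-0.02,0],[0,0,-0.03,0],[0,0,-0.015,-0.1],[0,0,0,-0.145],[0,0,0,-0.145],[0,0,0,-0.145],[0,0,0,-0.145],[0,0,0,-0.145],[0,0,0,-0.145],[0,0,0,-0.145],[0,0,0,-0.145],[0,0,0,-0.145],[0,0,0,-0.145],[0,0,0,0],[0,0,0,0]]]'; python3 -c "
from h import *;go(502.8,233.1,150,1.655)"
```

```text
time: 18.45
eef_pos: [443.3, -275.1, 160.5]
eef_rot: [0.677, 0.736, -0.0, 0.0]
contact_force: [-0.0, -0.3, -0.7]
width: 5.7
t 18.4 tcp [ 443.3 -275.1  160.5] head 1.653 tilt -1.000 w 5.7 F [-0.  -0.3 -0.7] q6 -2.23
tool shift m [0.5016 0.1011 0.0105] turn -0.002
```

```bash
python3 -m creep '[[[0.02,0.005,0,0],[0.031,0.0062,0,0],[0.031,0.0062,0,0],[0.031,0.0062,0,0],[0.031,0.0062,0,0],[0.031,0.0062,0,0],[0.031,0.0062,0,0],[0.031,0.0062,0,0],[0.031,0.0062,0,0],[0.031,0.0062,0,0],[0.031,0.0062,0,0],[0.031,0.0062,0,0],[0.031,0.0062,0,0],[0.031,0.0062,0,0],[0.031,0.0062,0,0],[0.031,0.0062,0,0],[0.015,0.003,0,0],[0,0,0,0],[0,0,0,0]]]'; python3 - <<'E'
from h import *;import pickle
from bench import cams
go(502.8,233.1,38,1.655)
f=cams.grab_frame("wrist");f["fish"]=1;pickle.dump(f,open("pics/w6.pkl","wb"));cv2.imwrite("pics/w6.png",f["image"])
E
```

```text
time: 20.35
eef_pos: [501.1, 230.7, 160.1]
eef_rot: [0.676, 0.736, -0.001, 0.0]
contact_force: [-0.6, -0.4, -0.4]
width: 5.7
t 20.4 tcp [501.1 230.7 160.1] head 1.656 tilt -1.000 w 5.7 F [-0.6 -0.4 -0.4] q6 -1.24
tool shift m [0.0024 0.002  0.1221] turn 0.001
```

View pics/w6.png

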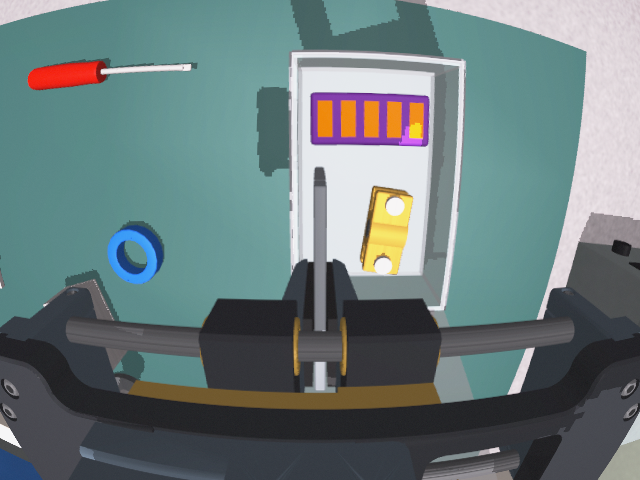

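The plate hangs vertical along the box, with its robot-side end at (320,168). The connector sits flat at (370,119), the clamp is at (387,230), and the rim corners are at (290,54) and (466,61).

```bash
python3 - <<'E'
from h import *;import pickle
np.set_printoptions(suppress=True,precision=1)
f=pickle.load(open("pics/w6.pkl","rb"))
a=.085;o=np.array([464.5,270]);A=np.array([[np.cos(a),np.sin(a)],[-np.sin(a),np.cos(a)]])
own=lambda P:(P[:,:2]-o)@A.T
print("rim own",own(plane(f,[(290,54),(466,61),(291,240),(446,308)],80)))
print("block own",own(plane(f,[(312,95),(428,97),(428,144),(312,146)],44)))
print("clamp own",own(plane(f,[(373,186),(412,194),(361,270)],38)),"bolts",own(plane(f,[(395,206),(383,266)],42)))
for z in(185,190,196):print("plate end own",z,own(plane(f,[(315,168),(326,168)],z)))
print("tcp own",own(np.array([[501.1,230.7,0]])))
E
```

```text
rim own [[-100.6  -63.6]
 [-101.7   67.7]
 [  39.2  -64.6]
 [ 101.5   66.6]]
block own [[-72.5 -48.7]
 [-73.9  47.8]
 [-33.9  48.9]
 [-30.2 -48.8]]
clamp own [[ 4.3  3.3]
 [10.9 38.3]
 [82.1 -4.7]] bolts [[20.9 22.7]
 [76.7 14.9]]
plate end own 185 [[-29.5 -44.4]
 [-29.5 -39.4]]
plate end own 190 [[-30.2 -44.3]
 [-30.2 -39.5]]
plate end own 196 [[-30.9 -44.2]
 [-30.9 -39.6]]
tcp own [[ 33.1 -42.3]]
```

```bash
python3 -m creep '[[[0.002,0.0075,0,0],[0,0,0.02,0],[0,0,0.025,0],[0,0,0.025,0],[0,0,0.02,0],[0,0,0.01,0],[0,0,0,0],[0,0,0,0]]]';python3 -m creep '[[[0,0,0.005,0],[0,0,0.005,0],[0,0,0.004,0],[0,0,0,0],[0,0,0,0]]]'
```

```text
time: 21.2
eef_pos: [503.6, 232.7, 59.9]
eef_rot: [0.677, 0.736, -0.005, -0.004]
contact_force: [-12.5, 1.3, 7.4]
width: 5.8
time: 21.7
eef_pos: [509.3, 233.5, 51.7]
eef_rot: [0.677, 0.736, 0.001, 0.001]
contact_force: [-10.2, -3.8, 32.8]
width: 5.9
```

```bash
python3 -m creep '[[[0,0,-0.008,0],[0,0,0,0],[0,0,0,0]]]'; python3 - <<'E'
from h import *;import pickle
from bench import cams
go(509,233.5,50,1.655)
fs={n:cams.grab_frame(n) for n in("wrist","side","scene")};pickle.dump(fs,open("pics/f7.pkl","wb"))
rs=lambda im,k:cv2.resize(im,None,fx=k,fy=k,interpolation=cv2.INTER_CUBIC)
o=np.zeros((600,800,3),'u1')
a=rs(fs["side"]["image"][265:415,265:445],2.2);o[:330,:396]=a
b=rs(fs["scene"]["image"][185:300,410:530],3.3)[:380];o[:379,400:796]=b[:379,:396]
c=rs(fs["wrist"]["image"][30:330,250:490],0.9);o[330:600,:216]=c
cv2.imwrite("pics/m7.png",o)
E
```

```text
time: 22.0
eef_pos: [509.1, 233.8, 54.1]
eef_rot: [0.677, 0.736, 0.0, 0.0]
contact_force: [-0.1, -0.1, -1.1]
width: 5.7
t 22.0 tcp [509.1 233.8  54.1] head 1.655 tilt -1.000 w 5.7 F [-0.1 -0.1 -1.1] q6 -1.24
tool shift m [-0.0002 -0.0002  0.0041] turn 0.0
```

View pics/m7.png

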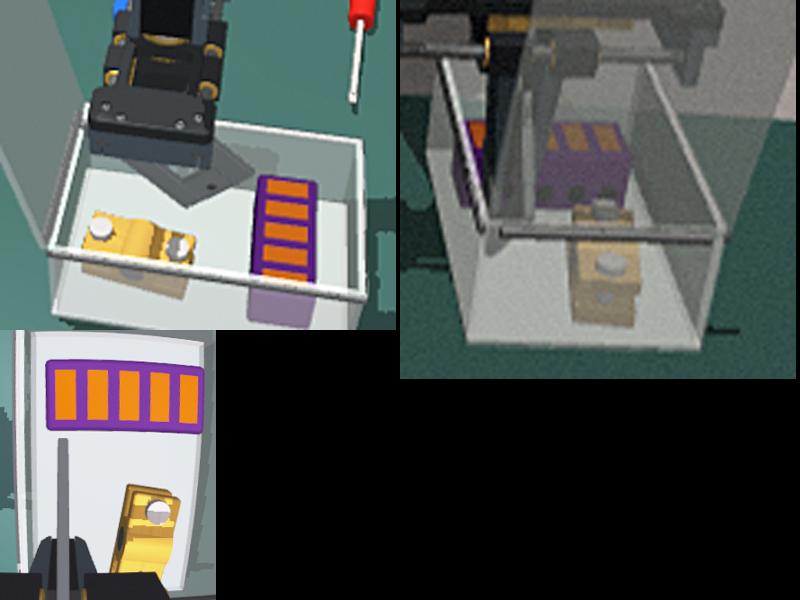

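```bash
python3 - <<'E'
from h import *;import pickle
np.set_printoptions(suppress=True,precision=1)
fs=pickle.load(open("pics/f7.pkl","rb"));f=fs["side"]
a=.085;n=np.array([-np.sin(a),np.cos(a),0]);u=np.array([np.cos(a),np.sin(a),0]);T=np.array([509.1,233.8,54.1])
o,d=ray(f,[(349.1,359.1),(380.9,343.2),(365,328.6),(360.5,350)])
P=o+d*((n@(T-o))/(d@n))[:,None]
print("rel TCP along box x, and z:",np.c_[(P-T)@u,P[:,2]])
print("edge",np.linalg.norm(P[0]-P[1]))
E
```

```text
rel TCP along box x, and z: [[-21.9   6.2]
 [-70.6  58.6]
 [-42.9  88.8]
 [-39.3  34.4]]
edge 71.51016685454468
```

The plate has pitched about 43° in the grip: its far lower corner caught on the hinge-side rim. I'll lift it out, level it by pressing its low corner gently on clear bench, then try again.

```bash
python3 -m creep '[[[0,0,-0.01,0],[0,0,-0.02,0],[0,0,-0.03,0],[0,0,-0.03,0],[0,0,-0.02,0],[-0.02,-0.009,0,0],[-0.03,-0.012,0,0],[-0.03,-0.012,0,0],[-0.03,-0.012,0,0],[-0.01,-0.004,0,0],[0,0,0,0]]]'; python3 -m creep '[[[0,0,0.02,0],[0,0,0.03,0],[0,0,0.03,0],[0,0,0.018,0],[0,0,0,0],[0,0,0,0]]]'; python3 -m creep '[[[0,0,0.004,0],[0,0,0.004,0],[0,0,0.004,0],[0,0,0,0]]]'; python3 - <<'E'
from h import *
from bench import cams
go(470,110,40,1.655)
cv2.imwrite("pics/s8.png",cams.grab_frame("side")["image"])
E
```

```text
time: 23.25
eef_pos: [470.1, 109.9, 164.7]
eef_rot: [0.677, 0.736, 0.0, 0.0]
contact_force: [-0.9, 0.4, 0.1]
width: 5.9
time: 23.85
eef_pos: [471.1, 111.6, 66.5]
eef_rot: [0.676, 0.737, 0.0, 0.0]
contact_force: [0.9, 0.6, 0.3]
width: 6.1
time: 24.25
eef_pos: [469.9, 110.5, 54.0]
eef_rot: [0.676, 0.737, -0.0, -0.0]
contact_force: [-0.4, 0.3, -0.6]
width: 5.8
t 24.2 tcp [469.9 110.5  54. ] head 1.656 tilt -1.000 w 5.8 F [-0.4  0.3 -0.6] q6 -1.45
tool shift m [-0.0005  0.0001  0.014 ] turn 0.001
```

```bash
cat >> h.py <<'E'
def platepose(im,f,T,a):
    n=np.array([-np.sin(a),np.cos(a),0]);u=np.array([np.cos(a),np.sin(a),0])
    h=cv2.cvtColor(im,cv2.COLOR_BGR2HSV)
    m=cv2.inRange(h,(0,0,60),(179,70,190))
    ys,xs=np.nonzero(m);o,d=ray(f,np.c_[xs,ys]);P=o+d*((n@(T-o))/(d@n))[:,None]
    r=np.c_[(P-T)@u,P[:,2]];k=(abs(r[:,0])<105)&(r[:,1]>-5)&(r[:,1]<130)
    g=np.zeros((70,110),np.uint8)
    for x,z in r[k]: g[int((z+5)/2),int((x+105)/2)]=1
    g=cv2.morphologyEx(g,cv2.MORPH_CLOSE,np.ones((3,3),np.uint8))
    for row in g[::-2]: print(''.join('#' if v else '.' for v in row))
    return r[k]
E
python3 - <<'E'
from h import *;import pickle
f=pickle.load(open("pics/f7.pkl","rb"))["side"]
platepose(cv2.imread("pics/s8.png"),f,np.array([469.9,110.5,54]),.085)
E
```

```text
..............................................................................................................
.............#.....................##....###....####....###.....###....##.....................................
...................................##...#################################.....................................
............#...................##########################################....................................
..#.............................####...####....########################.......................................
..............................................................................................................
........#.....................#..........................................#....................................
..##########..................#######################################...####..................................
..#######.....................###############################################.................................
........#.....................#################################################......................
[... 2084 characters left out ...]
..................................
..####..............................#############.............................................................
.....................................##########...............................................................
.......................................######.................................................................
..........................................##..................................................................
..............................................................................................................
..............................................................................................................
```

```bash
python3 -m creep '[[[0,0,0.005,0],[0,0,0.004,0],[0,0,0.003,0],[0,0,0,0]]]';  python3 -m creep '[[[0,0,0.004,0],[0,0,0.004,0],[0,0,0,0]]]'
```

```text
time: 24.7
eef_pos: [475.3, 111.2, 45.6]
eef_rot: [0.676, 0.737, 0.004, 0.004]
contact_force: [2.1, -1.5, 18.2]
width: 5.3
time: 25.0
eef_pos: [481.0, 111.8, 40.3]
eef_rot: [0.676, 0.737, 0.009, 0.008]
contact_force: [7.6, -2.3, 26.1]
width: 6.3
```

```bash
python3 -m creep '[[[0,0.008,0.003,0],[0,0.008,0.003,0],[0,0.006,0.003,0],[0,0,0,0]]]'; python3 -c "
from h import *;import pickle
from bench import cams,bot
f=cams.grab_frame('side');platepose(f['image'],f,bot.sense()['eef_pos'],.085)"
```

```text
time: 25.4
eef_pos: [499.6, 113.3, 28.8]
eef_rot: [0.676, 0.737, 0.006, 0.005]
contact_force: [6.2, -0.7, 15.0]
width: 5.8
..............................................................................................................
................................................................#..............................####....##.....
........................................#.....................###......................................##.....
.......................................###...................########.........................................
................................####...#################################......................................
........................................#################################.....................................
........................................##################################....................................
........................................##################################....................................
....................................#...##################################...............
[... 2207 characters left out ...]
..................................
.......................#########################..............................................................
.......................#####################..................................................................
........................################......................................................................
..........................##########..........................................................................
..........................#####...............................................................................
..............................................................................................................
```

```bash
python3 -m creep '[[[0,0.005,0.004,0],[0,0.005,0.004,0],[0,0.004,0.004,0],[0,0,0,0]]]'; python3 -c "
from h import *;import pickle
from bench import cams,bot
f=cams.grab_frame('side');platepose(f['image'],f,bot.sense()['eef_pos'],.085)"
```

```text
time: 25.85
eef_pos: [513.3, 114.5, 16.4]
eef_rot: [0.676, 0.737, 0.006, 0.005]
contact_force: [6.1, -0.8, 11.6]
width: 5.6
..............................................................................................................
.................................................................####...................####....####....#.....
...............................................................########.........................#########.....
...............................................................#########................................#.....
...............................................................####...........................................
.........................................#.....................####...........................................
........................................###....................####...........................................
................................################....###...############........................................
.......................................##################################...............
[... 2208 characters left out ...]
..........................###.....
..................##################################.................................................####.....
..................#############################.....................................................#####.....
..................#######################...........................................................#####.....
...................#############...................................................................######.....
....................######.........................................................................######.....
..................................................................................................#######.....
```

```bash
python3 -m creep '[[[0,0.001,0.004,0],[0,0.001,0.004,0],[0,0,0.003,0],[0,0,0,0]]]'; python3 -c "
from h import *;import pickle
from bench import cams,bot
f=cams.grab_frame('side');platepose(f['image'],f,bot.sense()['eef_pos'],.085)"
```

```text
time: 26.3
eef_pos: [516.9, 115.2, 6.3]
eef_rot: [0.676, 0.737, 0.007, 0.006]
contact_force: [7.5, 0.6, 14.7]
width: 5.6
..............................................................................................................
....................................##..........................###.....................####...####....##.....
................................#....#........................#########.......................###########.....
..............................................................#########................................##.....
..............................................................#########.......................................
..............................................................#########.......................................
..............................................................##########......................................
...............................................................####...........................................
........................................##.....................####........................
[... 2205 characters left out ...]
........................#####.....
...............#########################################################...........................######.....
...............##############################################.....................................#######.....
................##################################................................................#######.....
................#######################..........................................................########.....
................##########.......................................................................########.....
................................................................................................#########.....
```

```bash
python3 -m creep '[[[0,0.0,0.004,0],[0,0,0,0]]]'; python3 -m creep '[[[0,0,0,0],[0,0,0,0],[0,0,0,0]]]' 0.0095; python3 -c "
from h import *;import pickle
from bench import cams,bot
f=cams.grab_frame('side');platepose(f['image'],f,bot.sense()['eef_pos'],.085)"
```

```text
time: 26.55
eef_pos: [516.6, 115.2, 2.2]
eef_rot: [0.676, 0.736, 0.007, 0.005]
contact_force: [7.6, 0.9, 13.7]
width: 5.6
time: 26.85
eef_pos: [507.1, 113.6, -2.4]
eef_rot: [0.676, 0.737, -0.001, -0.001]
contact_force: [-0.0, -0.3, 0.3]
width: 9.3
..............................................................................................................
....................................................###......##...........................####....####........
..............................................................###..................................######.....
.....................................#.........................####...........................................
....................................###........................######.........................................
...............................................................#######........................................
................................................................########......................................
................................................................########...
[... 2332 characters left out ...]
..................................
...................##########################################################...........................#.....
...................##########################################################..........................##.....
...................##########################################################..........................##.....
...................##########################################################.........................###.....
...................##########################################################.........................###.....
......................##.....##......##.....##......##......#......##................................####.....
```

Level on the bench, spanning -67 to +48 mm relative to the TCP. I'll regrip at the top bar, centred.

```bash
python3 -m creep '[[[0,0,-0.005,0],[0,-0.003,-0.01,0],[0,-0.003,-0.01,0],[0,-0.0035,-0.01,0],[0,0,-0.004,0],[0,0,0,0],[0,0,0,0]]]'; python3 -m creep '[[[0,0,0,0],[0,0,0,0],[0,0,0,0],[0,0,0,0]]]' 0.002;python3 -m creep '[[[0,0,-0.01,0],[0,0,-0.02,0],[0,0,-0.03,0],[0,0,0,0],[0,0,0,0]]]';  python3 -c "
from h import *;import pickle
from bench import cams,bot
f=cams.grab_frame('side');platepose(f['image'],f,bot.sense()['eef_pos'],.085);go(498,235,160,1.655)"
```

```text
time: 27.6
eef_pos: [498.6, 113.0, 37.4]
eef_rot: [0.676, 0.737, 0.0, 0.0]
contact_force: [0.2, -0.8, -0.1]
width: 9.4
time: 28.0
eef_pos: [498.4, 113.0, 37.0]
eef_rot: [0.676, 0.737, -0.0, -0.0]
contact_force: [0.3, -0.1, 0.9]
width: 5.4
time: 28.5
eef_pos: [498.8, 113.0, 97.9]
eef_rot: [0.676, 0.737, 0.001, 0.001]
contact_force: [-0.1, 0.1, -0.4]
width: 5.6
..............................................................................................................
..........................####....####....###....###....####....####....####...###.............###.....##.....
........................##########################################################.....................##.....
........................##########################################################............................
........................#########################################################.............................
........................####################.....##....##########################.............................
........................#############.................................##
[... 2584 characters left out ...]
.......
..............................................................................................................
..............................................................................................................
..............................................................................................................
..............................................................................................................
..............................................................................................................
t 28.6 tcp [498.  112.8  96.9] head 1.656 tilt -1.000 w 5.9 F [ 1.  -0.8 -1.5] q6 -1.46
tool shift m [ 0.1217  0.0103 -0.0631] turn 0.001
```

```bash
python3 -m creep '[[[0,0,-0.02,0],[0,0,-0.025,0],[0.02,0.002,0,0],[0.03,0.004,0,0],[0.03,0.004,0,0],[0.025,0.003,0,0],[0.0145,0.001,0,0],[0,0,0,0],[0,0,0,0],[0,0,0,0]]]';  python3 - <<'E'
from h import *;import pickle
from bench import cams,bot
np.set_printoptions(suppress=True,precision=1)
go(501.8,233,60,1.655)
f=cams.grab_frame('wrist');f["fish"]=1
im=f["image"]; cv2.imwrite("pics/w9.png",im)
# plate end: scan column near plate centre for grey->white; block near edge (purple) and rim
o=np.array([464.5,270]);a=.085;A=np.array([[np.cos(a),np.sin(a)],[-np.sin(a),np.cos(a)]]);own=lambda P:(P[:,:2]-o)@A.T
c=mask(im,(125,60,30),(160,255,255))[0];r=cv2.minAreaRect(plane(f,cv2.convexHull(c)[:,0],44)[:,:2].astype(np.float32));print("block own",own(cv2.boxPoints(r)))
for col in(314,318,322):print(col,[int(v) for v in cv2.cvtColor(im,cv2.COLOR_BGR2GRAY)[150:240:3,col]])
E
```

```text
time: 29.55
eef_pos: [502.1, 232.0, 141.9]
eef_rot: [0.677, 0.736, -0.001, 0.0]
contact_force: [-0.0, 0.4, -0.4]
width: 5.8
t 29.6 tcp [502.1 232.  141.9] head 1.655 tilt -1.000 w 5.8 F [-0.   0.4 -0.4] q6 -1.24
tool shift m [ 0.  -0.   0.1] turn 0.0
block own [[-75.4  48.7]
 [-74.7 -50.4]
 [-31.3 -50.2]
 [-32.   48.9]]
314 [233, 233, 233, 232, 232, 233, 221, 196, 162, 145, 121, 80, 121, 123, 121, 120, 120, 121, 120, 122, 117, 118, 117, 117, 117, 116, 115, 116, 115, 115]
318 [234, 233, 233, 233, 233, 150, 84, 81, 83, 90, 82, 81, 136, 138, 138, 139, 139, 139, 138, 138, 138, 138, 139, 139, 139, 138, 138, 137, 137, 137]
322 [233, 234, 233, 233, 233, 150, 85, 81, 81, 90, 81, 81, 141, 142, 142, 142, 141, 142, 142, 142, 141, 140, 141, 142, 141, 141, 142, 141, 141, 141]
```

```bash
python3 -m creep '[[[0,0,0.02,0],[0,0,0.02,0],[0,0,0.02,0],[0,0,0,0]]]'; python3 -m creep '[[[0,0,0.015,0],[0,0,0.01,0],[0,0,0.008,0],[0,0,0,0]]]'
```

```text
time: 30.0
eef_pos: [500.4, 231.4, 79.9]
eef_rot: [0.677, 0.736, -0.003, -0.001]
contact_force: [-1.1, -0.0, -0.7]
width: 5.9
time: 30.4
eef_pos: [501.8, 232.8, 48.6]
eef_rot: [0.676, 0.736, -0.001, -0.0]
contact_force: [0.1, 0.6, -1.8]
width: 5.7
```

```bash
python3 -m creep '[[[0,0,0.003,0],[0,0,0.003,0],[0,0,0,0],[0,0,0,0]]]'; python3 -m creep '[[[0,0,0.0015,0],[0,0,0,0],[0,0,0,0]]]'; python3 -c "
from h import *
from bench import cams,bot
go(500,233,40,1.655)"
```

```text
time: 30.8
eef_pos: [502.4, 233.3, 43.4]
eef_rot: [0.676, 0.737, 0.0, 0.0]
contact_force: [-0.3, -0.1, -0.6]
width: 5.4
time: 31.1
eef_pos: [502.3, 233.3, 41.7]
eef_rot: [0.676, 0.737, -0.0, 0.0]
contact_force: [-0.3, 0.1, -1.3]
width: 5.7
t 31.1 tcp [502.3 233.3  41.7] head 1.656 tilt -1.000 w 5.7 F [-0.3  0.1 -1.3] q6 -1.24
tool shift m [-0.0001 -0.0023  0.0017] turn 0.001
```

```bash
python3 -m creep '[[[0,0,0.0015,0],[0,0,0.001,0],[0,0,0,0],[0,0,0,0]]]'; python3 -m creep '[[[0,0,0,0],[0,0,0,0],[0,0,0,0],[0,0,0,0]]]' 0.014;  python3 -m creep '[[[0,0,-0.005,0],[0,0,-0.01,0],[0,0,-0.02,0],[0,0,-0.03,0],[0,0,-0.04,0],[0,0,-0.05,0],[0,0,-0.05,0],[0,0,0,0],[0,0,0,0]]]'; python3 - <<'E'
from h import *;import pickle
from bench import cams,bot
fs={n:cams.grab_frame(n) for n in("wrist","side","scene")};fs["wrist"]["fish"]=1;pickle.dump(fs,open("pics/f10.pkl","wb"))
go(500,233,40,1.655)
rs=lambda im,k:cv2.resize(im,None,fx=k,fy=k,interpolation=cv2.INTER_CUBIC)
o=np.zeros((600,800,3),'u1')
a=rs(fs["side"]["image"][265:415,265:445],2.2);o[:330,:396]=a
b=rs(fs["scene"]["image"][185:300,410:530],3.3)[:380];o[:379,400:796]=b[:379,:396]
c=rs(fs["wrist"]["image"][30:330,250:490],0.9);o[330:600,:216]=c
b=fs["scene"]["image"][120:300,90:490];o[380:560,220:620]=b
cv2.imwrite("pics/m10.png",o)
E
```

```text
time: 31.5
eef_pos: [502.6, 233.5, 41.0]
eef_rot: [0.676, 0.737, 0.001, 0.0]
contact_force: [-2.6, -0.8, 10.7]
width: 5.6
time: 31.9
eef_pos: [502.2, 233.2, 39.0]
eef_rot: [0.676, 0.737, -0.0, -0.0]
contact_force: [0.1, 0.3, -0.6]
width: 14.0
time: 32.8
eef_pos: [502.7, 233.4, 246.1]
eef_rot: [0.676, 0.737, 0.002, 0.001]
contact_force: [-0.4, -0.3, -0.7]
width: 14.2
t 33.0 tcp [501.3 232.8 242.6] head 1.656 tilt -1.000 w 13.9 F [-1.1 -0.5 -0.3] q6 -1.24
tool shift m [ 0.0005 -0.0007  0.2026] turn 0.001
```

```bash
python3 - <<'E'
from h import *;import pickle
fs=pickle.load(open("pics/f10.pkl","rb"))
def dump(im,r0,r1,c0,c1,sr,sc):
    h=cv2.cvtColor(cv2.medianBlur(im,3),cv2.COLOR_BGR2HSV)
    for r in range(r0,r1,sr):
        t=''
        for c in range(c0,c1,sc):
            H,S,V=map(int,h[r,c])
            t+= ('P' if 125<=H<=165 else 'B' if 8<=H<=32 else ' ' if 75<=H<=100 else '?') if S>75 else '#' if V<70 else 'g' if V<165 else '-' if V<215 else '.'
        print(r,t)
dump(fs["wrist"]["image"],60,330,280,470,5,2)
print("side");dump(fs["side"]["image"],300,425,280,440,3,1)
E
```

```text
60 gggggggggggggggggggggggggggggggggggggggggggggggggggggggggggggggggggggggggg                     
65 gg gggg-....----------------ggggggggggggggggggggggggggggggggggggggggggggggg                    
70 ggggggg...--gggggggggggggg----------..................................---gg                    
75 ggggggg-..-------------------ggggggggggggggggggggggggggggggggggggggggggg-..g                   
80 ggggggg-..--.....................................................-ggggggg..g                   
85 ggggggg-..--....................................................-ggggggg-..g                   
90 ggggggg-..--....................................................-ggggggg-..g                   
95 ggggggg-..--....................................................-ggggggg-.-g                   
100 gggggggg..--...PPPPPPPPPPPPPPPPPPPPPPPPPPPPPPPPPPPPPPPPPPPPPPP..-ggggggg-.-g                   
105 gggggggg..--...PPPBBBBB?PPPBBBBBBPPPBBBBBBPPPBBBBBBPPPBBBBBBPP..-ggggggg-.-g                   
110 gggggggg..--...PPPBBBBB?PPPBBBBBBPPPBBBBBBPPPBBBBBBPPPBBBBBBPP..-ggggggg..-g    gg             
115 gggg
[... 10511 characters left out ...]
ggggggggggggggggggggg-..--------------ggggg            
414                                          gggggggggg-------.......................................................-------------...--------------gggg             
417                                                             ggggggggggg------........................-.....---.---........-...----...----------ggg              
420                                                                                ggggggggggg------................-------------------------------ggg              
423                                                                                                   ggggggggggg-------...........--...---------..gg
```

Numeric check: the plate stands upright on its edge at own y ≈ -40, the connector is flat, and the clamp hasn't moved. Everything is below the rim. Next is the lid: close the fingers, go over its top, then down behind it.

```bash
python3 -m creep '[[[0,0,-0.03,0],[0,0,-0.04,0],[0.02,0.0,0,0],[0.021,0.02,0,0],[0,0.03,0,0],[0,0.03,0,0],[0,0.03,0,0],[0,0.03,0,0],[0,0.017,0,0],[0,0,0,0],[0,0,0,0]]]' 0; python3 - <<'E'
from h import *;import pickle
from bench import cams
a=.085;go(464.5+190*np.cos(a),270+190*np.sin(a),235,1.656)
np.set_printoptions(suppress=True,precision=1)
fs={n:cams.grab_frame(n) for n in("side","scene")}
for n,f in fs.items():
    for c in mask(f["image"],(3,150,90),(14,255,255),4): print(n,cv2.boundingRect(c))
E
```

```text
time: 34.05
eef_pos: [654.7, 287.3, 312.1]
eef_rot: [0.676, 0.737, -0.002, -0.001]
contact_force: [-0.2, -0.2, -0.5]
width: 0.8
t 34.0 tcp [654.7 287.3 312.1] head 1.656 tilt -1.000 w 0.8 F [-0.2 -0.2 -0.5] q6 -1.26
tool shift m [-0.001  -0.0007  0.0771] turn -0.0
side (243, 223, 16, 29)
side (387, 357, 18, 8)
side (385, 367, 20, 6)
side (235, 274, 2, 3)
scene (455, 156, 88, 14)
scene (431, 222, 5, 8)
scene (440, 223, 2, 3)
scene (40, 143, 1, 1)
```

```bash
python3 -m creep '[[[0,0,0.03,0],[0,0,0.03,0],[0,0,0.017,0],[0,-0.01,0,0],[0,-0.015,0,0],[0,-0.015,0,0],[0,-0.015,0,0],[0,-0.012,0,0],[0,0,0,0]]]'; python3 -m creep '[[[0,-0.013,0,0],[0,-0.013,0.001,0],[0,-0.015,0.004,0],[0,-0.015,0.004,0],[0,0,0,0]]]'
```

```text
time: 35.05
eef_pos: [586.9, 282.1, 240.2]
eef_rot: [0.676, 0.737, 0.002, 0.001]
contact_force: [0.1, -0.4, 0.0]
width: 0.5
time: 35.55
eef_pos: [531.4, 277.0, 229.4]
eef_rot: [0.676, 0.737, 0.0, 0.0]
contact_force: [0.2, -0.1, 0.3]
width: 0.7
```

```bash
python3 - <<'E'
from h import *
from bench import cams
fs={n:cams.grab_frame(n) for n in("side","scene")}
for n,f in fs.items():
    for c in mask(f["image"],(3,150,90),(14,255,255),4): print(n,cv2.boundingRect(c))
    c=-f["R"].T@f["t"]
go(464.5,270,0)
E
```

```text
side (385, 366, 20, 9)
side (386, 377, 19, 9)
side (330, 234, 19, 58)
side (384, 387, 20, 6)
scene (444, 129, 35, 12)
scene (498, 136, 24, 6)
scene (431, 222, 6, 8)
scene (40, 143, 1, 1)
t 35.6 tcp [533.  277.2 229.1] head 1.656 tilt -1.000 w 0.6 F [-0.3  0.6  0.1] q6 -1.20
tool shift m [-0.0014 -0.0691  0.229 ] turn None
```

```bash
python3 -m creep '[[[0,-0.015,0.008,0],[0,-0.015,0.008,0],[0,-0.012,0.0095,0],[0,-0.012,0.0095,0],[0,-0.0105,0.011,0],[0,-0.0105,0.011,0],[0,0,0,0]]]'; python3 -m creep '[[[0,-0.008,0.0135,0],[0,-0.008,0.0135,0],[0,-0.005,0.0145,0],[0,-0.005,0.0145,0],[0,-0.003,0.01,0],[0,-0.002,0.01,0],[0,0,0.005,0],[0,0,0,0],[0,0,0,0]]]'
```

```text
time: 36.35
eef_pos: [457.1, 270.3, 170.4]
eef_rot: [0.676, 0.737, -0.001, -0.0]
contact_force: [-0.1, -0.0, 0.4]
width: 0.4
time: 37.25
eef_pos: [427.7, 268.1, 90.4]
eef_rot: [0.676, 0.737, 0.0, 0.0]
contact_force: [0.2, 0.9, 0.9]
width: 0.6
```

```bash
python3 -m creep '[[[0,-0.01,0.002,0],[0,-0.01,0.002,0],[0,-0.01,0.002,0],[0,0,0,0],[0,0,0,0]]]'; python3 -m creep '[[[0,0,0.003,0],[0,0,0.003,0],[0,0,0,0],[0,0,0,0]]]'
```

```text
time: 37.75
eef_pos: [396.7, 265.4, 84.3]
eef_rot: [0.676, 0.737, -0.0, 0.0]
contact_force: [0.1, 0.4, 0.7]
width: 0.4
time: 38.15
eef_pos: [397.3, 265.3, 77.9]
eef_rot: [0.676, 0.737, -0.0, 0.0]
contact_force: [-0.2, 0.2, -0.6]
width: 0.1
```

```bash
python3 - <<'E'
from h import *
from bench import cams
np.set_printoptions(suppress=True,precision=1)
fs={n:cams.grab_frame(n) for n in("side","scene")}
for n,f in fs.items():
    for c in mask(f["image"],(3,150,90),(14,255,255),6):
        print(n,cv2.boundingRect(c),cv2.boxPoints(cv2.minAreaRect(c)).round().tolist())
im=fs["side"]["image"]
import pickle;pickle.dump(fs,open("pics/f11.pkl","wb"))
h=cv2.cvtColor(cv2.medianBlur(im,3),cv2.COLOR_BGR2HSV)
for r in range(200,420,5):
    t=''
    for c in range(220,460,2):
        H,S,V=map(int,h[r,c]);t+=('P' if 125<=H<=165 else 'O' if H<=14 else 'B' if H<=32 else ' ' if 70<=H<=102 else '?') if S>75 else '#' if V<70 else 'g' if V<165 else '.'
    print(r,t)
E
```

```text
side (425, 365, 14, 20) [[419.0, 379.0], [426.0, 362.0], [439.0, 367.0], [432.0, 384.0]]
side (384, 389, 20, 4) [[384.0, 390.0], [384.0, 388.0], [403.0, 391.0], [403.0, 392.0]]
side (425, 391, 8, 3) [[425.0, 392.0], [425.0, 390.0], [432.0, 392.0], [432.0, 393.0]]
side (282, 5, 1, 1) [[282.0, 5.0], [282.0, 5.0], [282.0, 5.0], [282.0, 5.0]]
side (283, 31, 1, 1) [[283.0, 31.0], [283.0, 31.0], [283.0, 31.0], [283.0, 31.0]]
side (284, 53, 1, 1) [[284.0, 53.0], [284.0, 53.0], [284.0, 53.0], [284.0, 53.0]]
scene (423, 189, 28, 4) [[423.0, 189.0], [450.0, 189.0], [450.0, 192.0], [423.0, 192.0]]
scene (466, 191, 21, 4) [[466.0, 193.0], [466.0, 191.0], [486.0, 192.0], [486.0, 194.0]]
scene (49, 143, 1, 1) [[49.0, 143.0], [49.0, 143.0], [49.0, 143.0], [49.0, 143.0]]
scene (53, 143, 1, 1) [[53.0, 143.0], [53.0, 143.0], [53.0, 143.0], [53.0, 143.0]]
scene (30, 150, 1, 1) [[30.0, 150.0], [30.0, 150.0], [30.0, 150.0], [30.0, 150.0]]
scene (58, 151, 1, 1) [[58.0, 151.0], [58.0, 151.0], [58.0, 151.0], [58.0, 151.0]]
200      gggggg?............BBBBBBB                    ........#g...........Bg.......
[... 4698 characters left out ...]
     ggg........ggggggggggggggggggggggggggg...........OOOOBOOOOgg.........BBBB             
395                                   gg..................ggggggggggg.............ggggggggggg.............gg..g             
400                                   g............................g...............ggggggggggggggggggggggggggg              
405                                   g............................................ggggggggggggggg........ggg               
410                                       ggggg....................................gggggggggggggg.........gg                
415                                                       ggggg...........................................gg
```

```bash
python3 -m creep '[[[0,-0.01,0.003,0],[0,-0.01,0.003,0],[0,0,0.003,0],[0,0,0,0],[0,0,0,0]]]'; python3 - <<'E'
from h import *;import pickle
from bench import cams
fs={n:cams.grab_frame(n) for n in("side","scene")}
def pr(f,X):
    c=f["R"]@X+f["t"];return np.r_[f["fx"]*c[0]/c[2]+f["cx"],f["fy"]*c[1]/c[2]+f["cy"]].round(1)
a=.085;R=Ro.from_euler('z',a).as_matrix()
for th in(0,.04,.08,.15):
  for y in(64,-64):
    X=np.array([464.5,270,0])+R@np.array([102-204*np.cos(th)+5*np.sin(th),y,80+204*np.sin(th)+5*np.cos(th)])
    print(th,y,"scene",pr(fs["scene"],X),"side",pr(fs["side"],X))
for n,f in fs.items():
    for c in mask(f["image"],(3,150,90),(14,255,255),3): print(n,cv2.boundingRect(c),[c[c[:,:,0].argmax(),0].tolist(),c[c[:,:,0].argmin(),0].tolist()])
go(0,0,0)
E
```

```text
time: 38.75
eef_pos: [377.3, 263.8, 69.1]
eef_rot: [0.676, 0.737, -0.0, 0.0]
contact_force: [0.4, -0.3, 0.3]
width: 0.8
0 64 scene [483.  197.2] side [431.  397.9]
0 -64 scene [420.2 195.6] side [429.2 326.7]
0.04 64 scene [483.7 193.7] side [431.7 394.5]
0.04 -64 scene [420.6 192.1] side [429.7 323.3]
0.08 64 scene [484.5 190.3] side [432.2 391.1]
0.08 -64 scene [421.1 188.7] side [430.1 319.8]
0.15 64 scene [485.9 184.4] side [432.4 384.8]
0.15 -64 scene [422.  182.8] side [430.3 313.5]
side (425, 369, 13, 29) [[437, 374], [425, 369]]
side (282, 5, 1, 2) [[282, 5], [282, 5]]
side (282, 8, 1, 1) [[282, 8], [282, 8]]
scene (422, 194, 29, 4) [[450, 197], [422, 195]]
scene (462, 194, 24, 5) [[485, 198], [462, 194]]
scene (54, 143, 1, 1) [[54, 143], [54, 143]]
t 38.9 tcp [377.5 263.8  69.3] head 1.656 tilt -1.000 w 0.4 F [-0.1 -0.1  0.5] q6 -1.07
tool shift m [-0.2308 -0.3987  0.0691] turn None
```

```bash
python3 -m creep '[[[0,0,0.003,0],[0,0,0.002,0],[0,0,0,0],[0,0,0,0]]]'; python3 -m creep '[[[0,0,0.002,0],[0,0,0.002,0],[0,0,0,0],[0,0,0,0]]]'
```

```text
time: 39.25
eef_pos: [377.7, 263.9, 65.1]
eef_rot: [0.676, 0.737, 0.0, 0.0]
contact_force: [-0.6, -1.0, 8.4]
width: 0.3
time: 39.65
eef_pos: [377.8, 264.1, 64.7]
eef_rot: [0.676, 0.737, 0.001, 0.0]
contact_force: [-8.6, -6.4, 37.9]
width: 0.6
```

Firm stop at about 38 N, so the lid is on the rim. Lift off and verify.

```bash
python3 -m creep '[[[0,0,-0.006,0],[0,0,-0.02,0],[0,0,-0.04,0],[0,0,-0.05,0],[0,0,-0.05,0],[0,-0.03,0,0],[0,-0.03,0,0],[0,0,0,0],[0,0,0,0],[0,0,0,0]]]'; python3 - <<'E'
from h import *;import pickle
from bench import cams
go(0,0,0)
fs={n:cams.grab_frame(n) for n in("side","scene")}
for n,f in fs.items():
    for c in mask(f["image"],(3,150,90),(14,255,255),4): print(n,cv2.boundingRect(c))
    a=pickle.load(open(f"pics/{n}.pkl","rb"))["image"]
    for k,lo,hi in(("yellow",(24,150,120),(32,255,255)),("blue",(105,150,80),(116,255,255)),("red",(0,170,100),(3,255,255)),("ivory",(20,40,150),(30,130,255)),("black",(0,0,0),(179,255,30))):
        sl=np.s_[190:380,110:380] if n=="scene" else np.s_[140:320,220:450]
        print(n,k,[cv2.boundingRect(c[0]) if (c:=mask(i[sl],lo,hi)) else None for i in(a,f["image"])])
im=fs["side"]["image"];h=cv2.cvtColor(cv2.medianBlur(im,3),cv2.COLOR_BGR2HSV)
for r in range(305,430,4):
    t=''
    for c in range(280,450,2):
        H,S,V=map(int,h[r,c]);t+=('P' if 125<=H<=165 else 'O' if H<=14 else 'B' if H<=32 else ' ' if 70<=H<=102 else '?') if S>60 else '#' if V<80 else str(min(9,V//26))
    print(r,t)
E
```

```text
time: 40.65
eef_pos: [318.2, 258.8, 226.0]
eef_rot: [0.676, 0.737, 0.0, 0.0]
contact_force: [0.8, 0.6, -0.1]
width: 0.7
t 40.6 tcp [318.2 258.8 226. ] head 1.656 tilt -1.000 w 0.7 F [ 0.8  0.6 -0.1] q6 -1.00
tool shift m [-0.2308 -0.3392  0.2259] turn None
side (431, 374, 6, 8)
side (426, 397, 6, 2)
side (282, 5, 1, 2)
side (283, 33, 1, 2)
side yellow [(22, 33, 48, 46), (22, 33, 48, 48)]
side blue [(96, 118, 31, 28), (96, 118, 31, 28)]
side red [(203, 101, 15, 38), (203, 101, 15, 38)]
side ivory [(142, 18, 19, 46), (142, 20, 19, 44)]
side black [(118, 18, 18, 43), (118, 18, 18, 43)]
scene (422, 195, 64, 5)
scene (53, 143, 1, 1)
scene (37, 145, 1, 1)
scene (72, 146, 1, 1)
scene yellow [(15, 123, 109, 59), (16, 123, 107, 58)]
scene blue [(206, 72, 34, 27), (206, 72, 34, 27)]
scene red [(167, 23, 47, 12), (167, 23, 47, 12)]
scene ivory [(35, 29, 60, 39), (35, 29, 60, 38)]
scene black [(32, 47, 58, 39), (30, 46, 60, 39)]
305                                                                         69           
309                                                                         98 
[... 1996 characters left out ...]
   577888888888888888888888888887888888888888888555555555555555687765343344         
405     68888888888888888888888888888888888888888888755555555555555588888877555          
409        45666788888888888888888888888888888888888755555555555555688888877553          
413                   33456678888888888888888888888888888887766555588888887755           
417                                334566788888888888888888888888888888888774            
421                                             33456678888888888888888888774            
425                                                          335566788888888             
429                                                                       3
```

```bash
python3 -c "
from bench import bot
print(bot.sign_off())"
```

```text
the job is handed in; nothing more can be done
None
```

The connector block and the steel cover plate are in the kit box beside the clamp. The lid is shut and the arm is clear. The job was handed in at about 41 s of the 72 s allowed.

**How it was packed**
- **Connector:** it was set down flat across the box at the robot end.
- **Steel plate:** it was pulled from the slot nearest the robot and set down standing on its long edge along one side wall. Its top should be about 6 mm below the rim.
- **Lid:** it was pushed over from behind and pressed down to a firm stop of about 38 N.

**What went wrong on the way**
- The first grasp of the plate closed on nothing and left it unmoved. Gripping lower worked.
- On the first attempt into the box, the plate's far corner caught on the hinge-side rim (up to about 33 N) and the plate tilted about 43° in the fingers. I lifted it out, levelled it against clear bench, regripped it and set it down properly.
- The real finger ends seemed to sit about 15 mm short of the reported tip position when closed. I judged the lid by the camera and by force instead of by height.

**Last checks**
- **Lid:** the orange strip appears in the scene camera where a fully shut lid should put it.
- **Contents:** just before closing, the connector, plate and clamp were all inside and below the rim. I could not confirm this after closing because glare on the lid hid the contents.
- **Other things on the bench:** the meter, tape roll, screwdriver and the ivory and black plates are where they started, to within 1–2 pixels. I did not check the device box by measurement, but the arm never went near it.
- **Picture limit:** my last picture was refused by the 12-picture limit, so the final checks were made on numbers, not by eye.

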